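Kit the amplifier parts into their matching holders

ROBOT

A 7-joint arm with a two-finger parallel gripper is mounted at the origin on the work surface. World frame = base frame: x ahead of the robot, y to its left, z up, the work surface at z = 0. Lengths are in m, angles in rad, forces in N, time in s.
With the tool pointing down it reaches from about 0.4 to 0.85 m from the base axis. Payload 4.5 kg.
Tool frame: the origin (TCP) lies on the centre line of the jaws, within the pads' length; the fingertips stand r.tcp_to_tips ahead of it and the grasp point (between the pads) lies 11 mm behind it (r.tcp_to_tips is the distance from the TCP to the fingertips, in m); y points along the fingers, x is the direction in which the jaws open and shut, and the axes are right-handed (so a half turn about y gives the same grasp; the last joint's range is limited). The gripper opens to 88 mm and grips with 3 to 60 N. Pads are 18 mm wide; open, the fingers measure 123 mm over their backs; the gripper's body (75 mm by 187 mm) begins 45 mm behind the grasp point.
Start: joints at [-1.217, 0.689, -0.195, 1.565, 0.157, 0.902, -0.215], TCP at [0.196, 0.593, 0.22] pointing down, gripper open.
Joint ranges: [-3.01, 3.01], [-0.46, 2.08], [-1.47, 1.51], [0.13, 2.56], [-1, 4.14], [0.04, 2.09], [-2.66, 2.66]. Speed limits (rad/s): [2.57, 2.57, 3.14, 3.14, 3.14, 3.14, 3.14].

INTERFACE

Orientations are given as a unit quaternion [x, y, z, w].
In Python, from plant import r gives the robot as it stands. The module is installed in compiled form; this text tells all that it offers.
- The arm moves only by the shell command python3 -m inch 'ROWS' [OPENING] [FORCE]. ROWS is text: rows parted by semicolons, each of 4 numbers parted by spaces: the shift along the tool's x, y, z in mm, then the turn about the tool's y in degrees. In form: x y z spin; .... A call has 1 to 10 rows; each row is the pose to reach, as a shift and turn from the pose commanded when the call began, along the tool's axes at that moment; what a row does not reach only later rows make up. A row lasts 1/10 s, in which the tool goes at most 50 mm and 8.59 degrees, less where a joint would pass 70% of its speed; a pose out of reach is approached as far as the arm can. A call with a gripper value outside its range is refused whole. OPENING is the gripper command: -1 is shut, 1 is fully open, values between are in proportion, set as the call begins (- or left out, the last holds). The fingers move at their own pace and stop on an object; FORCE is the grip in N (left out, the last holds). Time passes only in rows, so rows that repeat a pose let the fingers close. It gives the time, the measured TCP pose, the force and the opening at its end, in the units of the state.
- r.get_state(): the state, without advancing time (a new reading comes with each control period).
- r.snapshot(name): name is "side" or "top" or "wrist"; returns a dict with "frame" (384x512x3 uint8, red, green, blue), "intrinsics" (3x3 intrinsics, pixels), "R" (3x3) and "t" (3): a world point X has camera coordinates R X + t. Camera axes: x right, y down, z forward; pixel columns grow to the right and rows downward; lengths in m; the calibration is good to about 2 mm. A picture is of the moment at which its call begins. There is no depth.
- r.finish_job(): hands the job in, once; it reports no verdict.
Trained networks look in the newest picture that a camera, given by its name, has taken for a name from the list of things; names that differ only in an ending like _2 or _b are one class to them, and where a whole thing is asked for, a point or a joint stands for the part that bears it (a point fixed in the world has none). Each returns a list of dicts, best first, with "p" (0 to 1); they miss things now and then, are a little off and sometimes report something else, mostly with a low value. They report only what shows in the picture. A call takes as long as a camera call.
- r.trace(camera, name): "region" (384x512 bool, what is visible of it) and "centre" ([row, column] in pixels, amid what is visible of it).
- r.tip_of(camera, name): "centre" ([row, column] in pixels: a listed point, or the origin of a listed thing).
The state is a dict: "clock": time; "q": joint angles; "qd": joint speeds; "joint_torque": joint torques, N m; "tool_pos": TCP position; "eef_rot": TCP orientation; "contact_force": force on the tool from outside, world axes, zero at the start; "moment": the same for the moment, N m; "opening": opening from 0.0 (shut) to 1.0 (fully open).
Only numpy, scipy, OpenCV 4.12 (cv2) and the standard library are available. Lean on these libraries where they do the work, as an engineer would, in place of code of your own. Each camera call takes 0.05 s, during which the arm holds its last target.

TASK

Put the parts of the opened amplifier away in their holders: stand each capacitor upright in the round cup of its own size, and lay each bracket flat in the tray that bears the outline of its hand, on that outline and the same way round. Leave the glass valve standing where it is.

Things in the scene. Friction and masses are not known exactly. Their poses are not given: they have to be found in the camera images.
- cap_large_center (a point): Large can capacitor, loose and upright: black cylinder, bright aluminium top with two terminals, 54 mm in diameter, 70 mm tall, about 200 g. The point is its centre, half-way up (35 mm above its underside); z is its axis, up. Grip across the diameter at any yaw.
- cap_small_center (a point): Small can capacitor, loose and upright: black cylinder, bright aluminium top with two terminals, 34 mm in diameter, 50 mm tall, about 70 g. The point is its centre, half-way up (25 mm above its underside); z is its axis, up. Grip across the diameter at any yaw.
- bracket_left_flange (a point): Loose aluminium left-hand bracket, about 110 g: flange upright, 90 mm long (x), 8 thick (y), 45 tall; 4 mm base plate along it, to 20 mm on its +y side; at the +x end a foot, 26 mm wide, runs on to +52 mm in y. From above an L, mirror image of the other bracket. Point: the flange's centre, 22.5 mm above the underside; x along the flange to the foot end, z up. Grip across the flange from above.
- bracket_right_flange (a point): Loose aluminium right-hand bracket, about 110 g: flange upright, 90 mm long (x), 8 thick (y), 45 tall; 4 mm base plate along it, to 20 mm on its -y side; at the +x end a foot, 26 mm wide, runs on to -52 mm in y. From above an L, mirror image of the other bracket. Point: the flange's centre, 22.5 mm above the underside; x along the flange to the foot end, z up. Grip across the flange from above.
- cup_large: Fixed low round grey plastic cup for the large capacitor: inside diameter 70 mm, outside 80 mm, floor 3 mm thick, rim 13 mm above the bench, a white ring of the capacitor's own diameter drawn on its floor. Origin at the centre of its underside, on the bench; z up.
- cup_small: Fixed low round grey plastic cup for the small capacitor: inside diameter 50 mm, outside 60 mm, floor 3 mm thick, rim 13 mm above the bench, a white ring of the capacitor's own diameter drawn on its floor. Origin at the centre of its underside, on the bench; z up.
- tray_left_mark (a point): Point in the left tray: fixed, open, grey, inside 110 x 76 mm, walls 4 mm thick, rim 11 and floor 3 mm above the bench; on it the left-hand bracket's white L outline, its flange a black stripe. Point: the stripe's middle, on the floor; x along the stripe to the foot end, foot towards +y, z up. Tray middle: 24 mm to +y. Bracket in place: flange centre 22.5 mm above, same x, 10 mm free all round.
- tray_right_mark (a point): Point in the right tray: fixed, open, grey, inside 110 x 76 mm, walls 4 mm thick, rim 11 and floor 3 mm above the bench; on it the right-hand bracket's white L outline, its flange a black stripe. Point: the stripe's middle, on the floor; x along the stripe to the foot end, foot towards -y, z up. Tray middle: 24 mm to -y. Bracket in place: flange centre 22.5 mm above, same x, 10 mm free all round.
- valve: Glass valve on a black base, 26 mm in diameter, 60 mm tall, loose and upright among the parts; to be left standing. Origin at the centre of its underside; z up. Around it parts and holders stand mixed in two rows, their middles 150 mm or more apart; a 30 mm dial cap and a 28 mm steel ring, both under 20 mm tall, lie between them and do not matter.

How it is judged:
By the outcome, as a careful person would: the job done as asked, in the order asked, and still so for the second after the job is handed in, with the robot touching nothing.
It also fails if it takes over 109 s, if anything falls off the work surface, if the arm or the gripper's body presses on something with over 40 N, if the wrist force passes 120 N, or if a joint passes its speed limit or range.

## Working session

There is one attempt and no reset: what is moved stays moved. The work goes in short steps, Python scripts to look and compute and a shell command to move; the robot and the scene stay as the last step left them, time stands still between calls to the robot, and variables do not carry over. Pictures are saved under pics/ and viewed, and the job is handed in when it is done.

```bash
ls; mkdir -p pics; python3 - <<'E'
from plant import r
import cv2
s=r.get_state()
print({k:(v if not hasattr(v,'round') else v) for k,v in s.items()})
print(r.tcp_to_tips)
for c in ["top","side","wrist"]:
    d=r.snapshot(c)
    cv2.imwrite(f"pics/{c}0.png",cv2.cvtColor(d["frame"],cv2.COLOR_RGB2BGR))
    print(c,d["intrinsics"],d["R"],d["t"])
E
```

```text
pics
{'clock': 0.0, 'q': array([-1.21721448,  0.69000639, -0.1945114 ,  1.56632913,  0.15729294,
        0.90245991, -0.21507963]), 'qd': array([ 1.29672338e-03, -6.26609776e-04, -2.10459373e-04,  3.75484968e-03,
       -1.23591752e-03,  2.70678266e-05,  1.03170448e-03]), 'joint_torque': array([ 7.84970744e-04, -5.27565336e+01, -1.26652200e+00, -1.53432423e+01,
       -5.25815960e-02,  6.39840611e-03,  1.64639609e-04]), 'tool_pos': array([0.19631609, 0.59268112, 0.21879996]), 'eef_rot': array([ 0.57361596,  0.41355095, -0.41453819, -0.57279877]), 'contact_force': array([-0.21917404,  0.03666041,  0.036219  ]), 'moment': array([ 0.00741581,  0.04033267, -0.04903419]), 'opening': 1.002827944726703}
0.008
top [[485.20323648   0.         253.6998642 ]
 [  0.         485.20323648 194.73229649]
 [  0.           0.           1.        ]] [[-0.028078   -0.99948591 -0.01547711]
 [-0.99314452  0.02965075 -0.11306985]
 [ 0.11347063  0.01219623 -0.99346649]] [0.02552263 0.52263004 1.16210195]
side [[360.44292151   0.         258.19323676]
 [  0.         360.44292151 189.1676105 ]
 [  0.           0.           1.        ]] [[-0.86798461 -0.49635492  0.01531399]
 [-0.34107257  0.57345857 -0.74485889]
 [ 0.36093243 -0.65174923 -0.66704626]] [0.43681847 0.22704652 0.6214481 ]
wrist [[334.0373663    0.         255.57175478]
 [  0.         334.0373663  188.03654044]
 [  0.           0.           1.        ]] [[ 0.31565617  0.94887256 -0.00143104]
 [ 0.91542242 -0.30413089  0.26364026]
 [ 0.24972579 -0.08452968 -0.96462001]] [-0.62363591 -0.03529631  0.38833314]
```

View pics/top0.png

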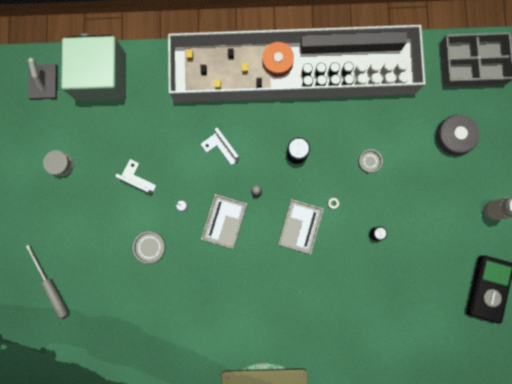

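View pics/side0.png

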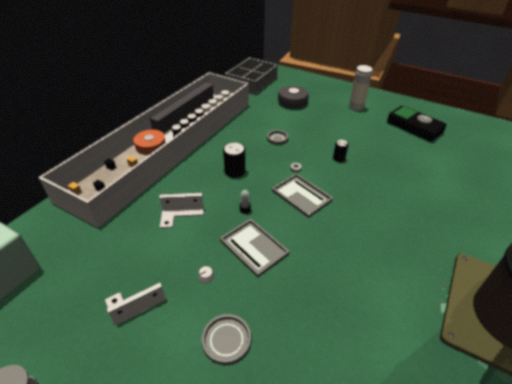

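View pics/wrist0.png

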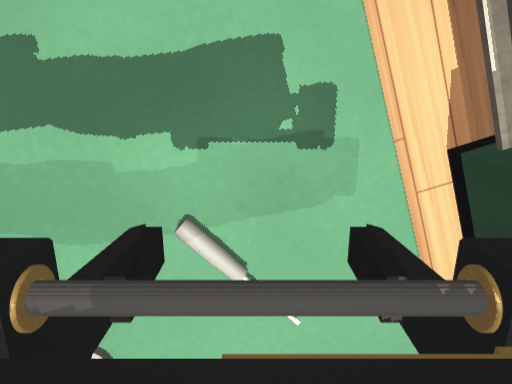

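The top view shows both brackets at about (220,146) and (137,178), and the trays at (225,221) and (301,227). The large cap is at (298,151) and the small one at (379,233), with cups at (149,247) and (370,161). The valve is the small dark thing at (257,190). Next I'll localize them all.

```bash
cat > h.py <<'E'
import numpy as np, cv2
from plant import r
NAMES={"cap_large_center":.035,"cap_small_center":.025,"bracket_left_flange":.0225,"bracket_right_flange":.0225,"cup_large":0,"cup_small":0,"tray_left_mark":.003,"tray_right_mark":.003,"valve":0}
def ray(d,rc):
    K,R,t=d["intrinsics"],np.array(d["R"]),np.array(d["t"])
    v=np.linalg.solve(K,[rc[1],rc[0],1.]); o=-R.T@t; return o,R.T@v
def onplane(d,rc,z):
    o,v=ray(d,rc); return o+v*(z-o[2])/v[2]
def proj(d,X):
    c=np.array(d["R"])@np.asarray(X)+d["t"]; p=d["intrinsics"]@c; return p[:2]/p[2]
def crop(d,name,c,half=60,scale=5,pts=()):
    f=cv2.cvtColor(d["frame"],cv2.COLOR_RGB2BGR)
    x0,y0=max(0,int(c[0]-half)),max(0,int(c[1]-half))
    g=cv2.resize(f[y0:y0+2*half,x0:x0+2*half],None,fx=scale,fy=scale,interpolation=cv2.INTER_CUBIC)
    for p in pts:
        cv2.circle(g,(int((p[0]-x0+.5)*scale),int((p[1]-y0+.5)*scale)),3,(0,0,255),-1)
    cv2.imwrite("pics/"+name,g)
E
python3 - <<'E'
from h import *
for cam in ["top","side"]:
    d=r.snapshot(cam)
    for n,z in NAMES.items():
        L=r.tip_of(cam,n)
        print(cam,n,[(np.round(e["centre"],1).tolist(),round(e["p"],2),onplane(d,e["centre"],z)[:2].round(4).tolist()) for e in L[:3]])
    if cam=="top":
        crop(d,"ct1.png",(180,190),70,5)
        crop(d,"ct2.png",(310,190),70,5)
E
```

```text
top cap_large_center [([149.0, 295.7], 0.71, [0.6331, -0.0965])]
top cap_small_center [([159.4, 371.5], 0.72, [0.6031, -0.2838]), ([233.0, 377.3], 0.61, [0.421, -0.2878])]
top bracket_left_flange [([144.0, 224.4], 0.57, [0.654, 0.0802])]
top bracket_right_flange [([187.0, 136.7], 0.77, [0.552, 0.3007])]
top cup_large [([243.5, 146.1], 0.73, [0.412, 0.2829])]
top cup_small [([160.4, 372.1], 0.91, [0.605, -0.2911])]
top tray_left_mark [([225.7, 307.0], 0.82, [0.4447, -0.1198])]
top tray_right_mark [([219.6, 213.3], 0.79, [0.4667, 0.1135])]
top valve [([193.6, 252.1], 0.67, [0.5295, 0.0147])]
side cap_large_center [([160.6, 235.6], 0.77, [0.626, -0.1012])]
side cap_small_center [([152.6, 340.8], 0.7, [0.4169, -0.2816])]
side bracket_left_flange [([203.4, 185.8], 0.63, [0.6459, 0.072])]
side bracket_right_flange [([305.8, 137.9], 0.93, [0.5603, 0.3092])]
side cup_large [([340.6, 226.6], 0.94, [0.405, 0.2757])]
side cup_small [([139.5, 272.5], 0.64, [0.6145, -0.2763])]
side tray_left_mark [([188.8, 307.1], 0.77, [0.4427, -0.1303])]
side tray_right_mark []
side valve [([209.6, 245.3], 0.55, [0.5352, 0.0027]), ([147.4, 342.6], 0.44, [0.4294, -0.3425])]
```

View pics/ct1.png

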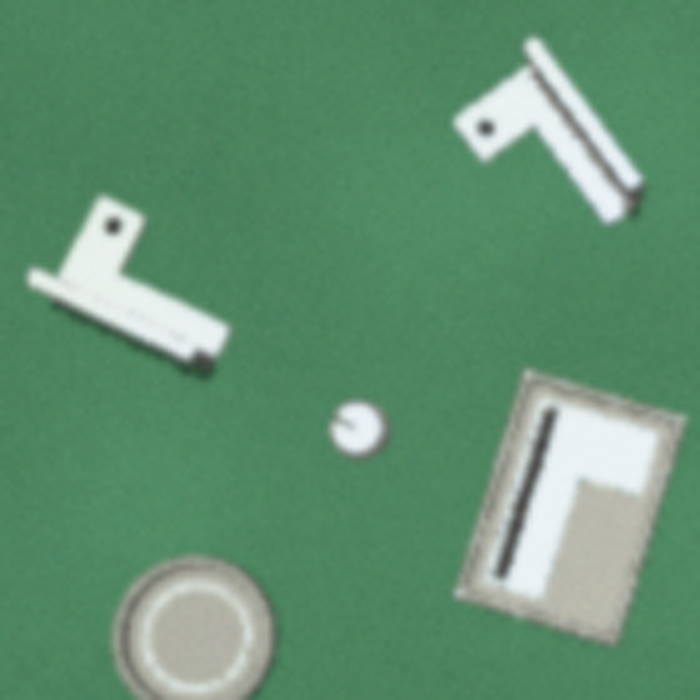

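View pics/ct2.png

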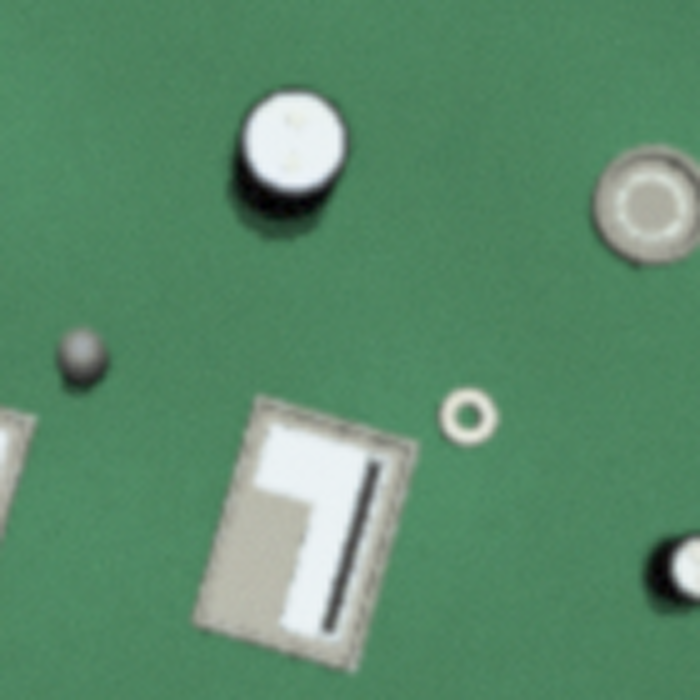

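```bash
cat >> h.py <<'E'
from scipy.optimize import minimize
def box(x0,x1,y0,y1,z0,z1): return np.array([[a,b,c] for a in(x0,x1) for b in(y0,y1) for c in(z0,z1)])
def bracket(s): # s=+1 left,-1 right; origin flange centre at underside, mm->m
    m=1e-3
    B=[(-45,45,-4,4,0,45),(-45,45,-4*s,20*s,0,4),(19,45,-4*s,52*s,0,4)]
    return [box(*(np.array(b)*m)) for b in B]
def render(d,boxes,pose,z0,S,off,shape):
    x,y,a=pose;R=np.array([[np.cos(a),-np.sin(a),0],[np.sin(a),np.cos(a),0],[0,0,1]])
    im=np.zeros(shape,np.uint8)
    for b in boxes:
        P=b@R.T+[x,y,z0]
        p=np.array([proj(d,q) for q in P]); p=(p-off+.5)*S
        cv2.fillConvexPoly(im,cv2.convexHull((p*16).astype(np.int32)),255,cv2.LINE_8,4)
    return im
def nongreen(d):
    f=d["frame"].astype(float); f=cv2.GaussianBlur(f,(0,0),.6)
    return (f[...,1]-np.maximum(f[...,0],f[...,2])) / (f.sum(2)+20)
def fit(d,boxes,pose,z0,S=6,half=45,thr=.06,mask=None):
    c=proj(d,[pose[0],pose[1],z0]); off=np.floor(c-half).clip(0)
    x0,y0=off.astype(int)
    g=nongreen(d)[y0:y0+2*half,x0:x0+2*half]
    g=cv2.resize(g,None,fx=S,fy=S,interpolation=cv2.INTER_LINEAR)
    m=((g<thr)*255).astype(np.uint8)
    init=render(d,boxes,pose,z0,S,off,m.shape)
    n,lab,st,_=cv2.connectedComponentsWithStats(m)
    ov=np.bincount(lab[init>0],minlength=n); ov[0]=0
    k=ov.argmax(); m=((lab==k)*255).astype(np.uint8)
    m=cv2.morphologyEx(m,cv2.MORPH_CLOSE,np.ones((25,25),np.uint8))
    def cost(v):
        im=render(d,boxes,(v[0]*.01,v[1]*.01,v[2]*.2),z0,S,off,m.shape)
        return 1-(np.count_nonzero(im&m)/max(1,np.count_nonzero(im|m)))
    v=np.array([pose[0]/.01,pose[1]/.01,pose[2]/.2]);best=None
    for it in range(3):
        s=minimize(cost,v,method="Nelder-Mead",options=dict(initial_simplex=v+np.vstack([np.zeros(3),np.eye(3)*(.8/(it+1))]),xatol=.005,fatol=1e-4)); v=s.x
    pose=(v[0]*.01,v[1]*.01,v[2]*.2)
    return pose,s.fun,m,render(d,boxes,pose,z0,S,off,m.shape)
E
cat > m1.py <<'E'
from h import *
tray=lambda s:[box(-.059,.059,*sorted([(24-42)*s*1e-3,(24+42)*s*1e-3]),0,.011)]
cyl=lambda rad,h:[np.array([[rad*np.cos(t),rad*np.sin(t),z] for t in np.linspace(0,6.28,40) for z in (0,h)])]
items={"brL":(bracket(1),(.65,.076,.6)),"brR":(bracket(-1),(.555,.305,1.2)),
"trL":(tray(1),(.444,-.125,-.28)),"trR":(tray(-1),(.467,.1135,-.25)),
"capL":(cyl(.027,.07),(.63,-.098,0)),"capS":(cyl(.017,.05),(.42,-.285,0)),"cupL":(cyl(.04,.013),(.408,.279,0)),"cupS":(cyl(.03,.013),(.61,-.283,0)),"valve":(cyl(.013,.06),(.532,.01,0))}
for cam in ["top","side"]:
    d=r.snapshot(cam)
    for k,(b,p) in items.items():
        q,c,m,i=fit(d,b,p,0)
        print(cam,k,np.round(q[:2],4),round(np.degrees(q[2]),1),round(c,3))
        cv2.imwrite(f"pics/fit_{cam}_{k}.png",np.dstack([m,i,i*0]))
E
python3 m1.py; cd pics; python3 - <<'E'
import cv2,numpy as np
for c in("top","side"):
    L=[cv2.resize(cv2.imread(f"fit_{c}_{k}.png"),(200,200)) for k in("brL","brR","trL","trR","capL","capS","cupL","cupS")]
    cv2.imwrite(f"m_{c}.png",np.vstack([np.hstack(L[:4]),np.hstack(L[4:])]))
E
```

```text
top brL [0.6548 0.0755] 35.2 0.155
top brR [0.5612 0.3069] 64.1 0.156
top trL [ 0.4362 -0.1258] -18.1 0.018
top trR [0.4699 0.1101] -18.4 0.017
top capL [ 0.6292 -0.1007] 6.8 0.117
top capS [ 0.4198 -0.2873] 4.2 0.187
top cupL [0.4032 0.2755] 7.6 0.02
top cupS [ 0.6036 -0.2846] 2.5 0.042
top valve [0.5296 0.0047] 12.7 0.334
side brL [0.6573 0.073 ] 34.1 0.054
side brR [0.5649 0.3058] 62.6 0.052
side trL [ 0.4392 -0.1303] -18.3 0.114
side trR [0.4732 0.1073] -19.1 0.035
side capL [ 0.6334 -0.1068] 13.3 0.172
side capS [ 0.4248 -0.2947] 3.5 0.291
side cupL [0.4072 0.2735] 14.0 0.037
side cupS [ 0.6077 -0.2903] 13.9 0.167
side valve [ 0.5377 -0.0006] 2.7 0.469
```

View pics/m_top.png

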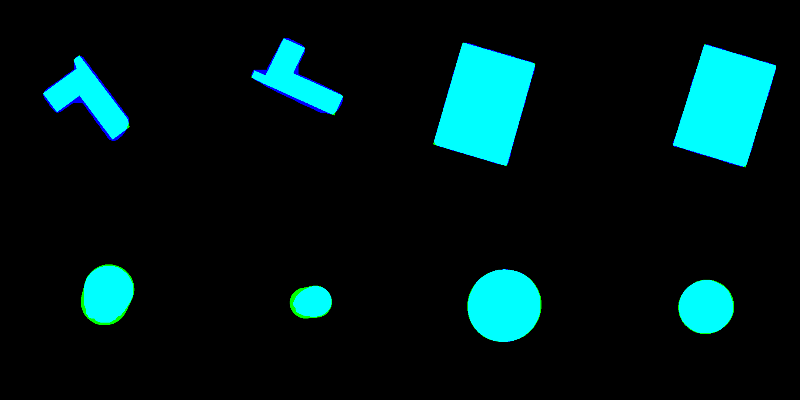

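View pics/m_side.png

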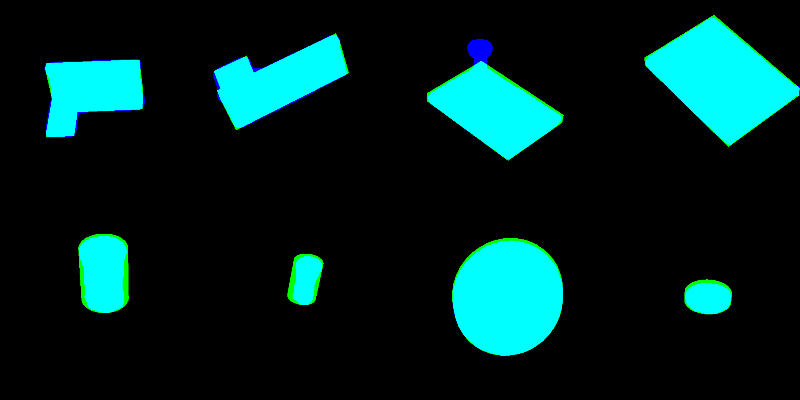

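```bash
cat >> h.py <<'E'
from scipy.spatial.transform import Rotation as Ro
def wrap(a,p): return (a+p/2)%p-p/2
def plan(x,y,z,jaw=None,half=True):
    """jaw: world angle (deg) of jaw axis; prints tool shift (mm) and spin (deg)"""
    s=r.get_state(); M=Ro.from_quat(s["eef_rot"]).as_matrix()
    D=np.array([x,y,z])-s["tool_pos"]
    cur=np.degrees(np.arctan2(M[1,0],M[0,0]))
    sp=0 if jaw is None else -wrap(jaw-cur,180 if half else 360)
    print("t",round(s["clock"],2),"pos",s["tool_pos"].round(4),"jaw",round(cur,1),"down",M[:,1].round(3),"q7",round(s["q"][6],2),"op",round(float(s["opening"]),3),"F",s["contact_force"].round(1))
    print("-> shift",(M.T@D*1000).round(1),"spin",round(sp,1))
E
python3 - <<'E'
from h import *
plan(.631,-.102,.19,0)
d=r.snapshot("top")
f=d["frame"].astype(int)
for n,(c,z) in {"capL":((298,151),.07),"capS":((379,233),.05)}.items():
    m=np.zeros(f.shape[:2],np.uint8);m[c[1]-18:c[1]+18,c[0]-18:c[0]+18]=1
    w=((f.min(2)>130)&(m>0)).astype(np.uint8)
    M=cv2.moments(w,True); cc=(M["m01"]/M["m00"],M["m10"]/M["m00"]); print(n,cc,M["m00"],onplane(d,cc,z))
E
```

```text
t 1.25 pos [0.1964 0.5934 0.2197] jaw 71.7 down [ 0.  0. -1.] q7 -0.22 op 1.0 F [ 0.6 -0.2 -0.7]
-> shift [-523.6   29.6 -631.1] spin 71.7
capL (147.7557003257329, 298.4755700325733) 307.0 [ 0.62861005 -0.10055575  0.07      ]
capS (232.92523364485982, 380.0747663551402) 107.0 [ 0.42026303 -0.28844452  0.05      ]
```

```bash
python3 -m inch '-15 1 -18 3; -45 3 -54 7; -77 5 -93 12; -109 7 -131 17; -141 9 -170 22; -173 11 -208 27; -205 13 -247 32; -237 15 -285 37; -269 17 -324 42; -300 19 -361 46'; python3 -c "
from h import *
plan(.631,-.102,.19,-8)"
```

```text
clock: 2.3
tool_pos: [0.446, 0.1935, 0.2008]
eef_rot: [-0.69, -0.156, 0.156, 0.69]
contact_force: [0.1, 0.0, 0.2]
opening: 1.002
t 2.3 pos [0.446  0.1935 0.2008] jaw 25.5 down [ 0.001  0.001 -1.   ] q7 -0.08 op 1.002 F [0.1 0.  0.2]
-> shift [  39.8   10.8 -346.4] spin 33.5
```

```bash
python3 -m inch '4 1 -36 3; 8 2 -74 7; 12 3 -112 11; 16 4 -150 15; 20 6 -190 18; 25 7 -230 22; 30 9 -270 26; 34 10 -310 30; 38 11 -338 33; 40 11 -346 33'; python3 -c "
from h import *
plan(.631,-.102,.19,-8)
d=r.snapshot('wrist')
cv2.imwrite('pics/w1.png',cv2.cvtColor(d['frame'],cv2.COLOR_RGB2BGR))
print(proj(d,[.631,-.102,.07]))
for n in ['cap_large_center']: print(r.tip_of('wrist',n))
"
```

```text
clock: 3.3
tool_pos: [0.6319, -0.1037, 0.1895]
eef_rot: [0.706, -0.046, 0.047, -0.705]
contact_force: [0.0, 0.3, -0.2]
opening: 1.001
t 3.3 pos [ 0.6319 -0.1037  0.1895] jaw -7.6 down [ 0.001 -0.003 -1.   ] q7 0.03 op 1.001 F [ 0.   0.3 -0.2]
-> shift [-1.1 -0.6  1.6] spin 0.4
[254.29999232 174.57701335]
[]
```

View pics/w1.png

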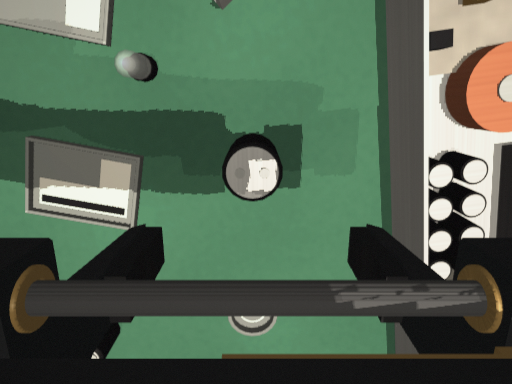

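The wrist picture shows the large cap's top at (252,173), against (254,175) predicted. That puts it at (.629,-.1005), which agrees with the top camera, so I'll use the top-camera values.

```bash
python3 -c "
from h import *
plan(.629,-.1005,.033,-8)"; python3 -m inch '-3 10 4 0; -3 30 4 0; -3 60 4 0; -3 90 4 0; -3 115 4 0; -3 135 4 0; -3 148 4 0; -3 155 4 0; -3 156 4 0; -3 156 4 0'; python3 -m inch '0 0 0 0; 0 0 0 0; 0 0 0 0; 0 0 0 0; 0 0 0 0; 0 0 0 0; 0 0 0 0; 0 0 0 0' -1 30;python3 -c "
from h import *
plan(.629,-.1005,.15,-8)"
```

```text
t 3.4 pos [ 0.631  -0.1     0.1893] jaw -7.3 down [-0.  0. -1.] q7 0.03 op 0.999 F [-0.2  0.2  0.6]
-> shift [ -1.9 156.3  -0.8] spin 0.7
clock: 4.4
tool_pos: [0.6288, -0.0947, 0.0342]
eef_rot: [-0.706, 0.045, -0.045, 0.706]
contact_force: [0.6, -0.0, -0.6]
opening: 1.0
clock: 5.2
tool_pos: [0.6287, -0.0952, 0.0338]
eef_rot: [0.706, -0.045, 0.045, -0.706]
contact_force: [0.2, -0.4, 2.6]
opening: 0.603
t 5.2 pos [ 0.6287 -0.0952  0.0338] jaw -7.3 down [ 0.001 -0.    -1.   ] q7 0.04 op 0.603 F [ 0.2 -0.4  2.6]
-> shift [   1.  -116.2   -5.2] spin 0.7
```

```bash
python3 -m inch '0 0 0 0; 0 0 0 0; 0 0 0 0; 0 0 -2 0; 0 0 -4 0; 0 0 -5 0; 0 0 -5 0; 0 0 -5 0' 0.6;  python3 -m inch '0 0 0 0; 0 0 0 0; 0 0 0 0; 0 0 0 0; 0 0 0 0; 0 0 0 0' -1 30;python3 -c "
from h import *
plan(.629,-.1005,.15,-8)"
```

```text
clock: 6.0
tool_pos: [0.6277, -0.1001, 0.0336]
eef_rot: [-0.706, 0.045, -0.045, 0.706]
contact_force: [-1.1, 0.9, 0.3]
opening: 0.797
clock: 6.6
tool_pos: [0.6278, -0.0999, 0.0336]
eef_rot: [-0.706, 0.045, -0.045, 0.706]
contact_force: [0.8, -0.3, -0.1]
opening: 0.6
t 6.6 pos [ 0.6278 -0.0999  0.0336] jaw -7.3 down [ 0.  0. -1.] q7 0.05 op 0.6 F [ 0.8 -0.3 -0.1]
-> shift [   1.3 -116.4   -0.4] spin 0.7
```

Next, lift the cap and carry it to the large cup at (.4035,.275) at height z .15.

```bash
python3 -m inch '0 -8 0 0; 0 -25 0 0; 0 -50 0 0; 0 -75 0 0; 0 -95 0 0; 0 -108 0 0; 0 -115 0 0; 0 -116 0 0'; python3 -c "
from h import *
plan(.4035,.275,.15,45)"
```

```text
clock: 7.4
tool_pos: [0.628, -0.1001, 0.1506]
eef_rot: [-0.706, 0.045, -0.046, 0.706]
contact_force: [-0.2, 0.6, -1.4]
opening: 0.601
t 7.4 pos [ 0.628  -0.1001  0.1506] jaw -7.3 down [ 0.001 -0.    -1.   ] q7 0.04 op 0.601 F [-0.2  0.6 -1.4]
-> shift [-2.705e+02  2.000e-01  3.434e+02] spin -52.3
```

```bash
python3 -m inch '-10 0 13 -2; -32 0 40 -7; -59 0 75 -13; -86 0 110 -18; -113 0 144 -22; -140 0 178 -26; -168 0 213 -30; -195 0 248 -34; -222 0 282 -38; -245 0 312 -42'; python3 -m inch '-12 0 15 0; -20 0 25 0; -24 0 30 0; -25 0 32 0;-25 0 32 0;-25 0 32 0'; python3 -c "
from h import *
plan(.4035,.275,.15,35)
d=r.snapshot('wrist')
cv2.imwrite('pics/w2.png',cv2.cvtColor(d['frame'],cv2.COLOR_RGB2BGR))
q=proj(d,[.4035,.275,.003]);print(q)
"
```

```text
clock: 8.4
tool_pos: [0.4224, 0.2423, 0.1489]
eef_rot: [-0.674, -0.212, 0.213, 0.675]
contact_force: [0.5, 0.5, -2.0]
opening: 0.604
clock: 9.0
tool_pos: [0.3868, 0.2521, 0.1497]
eef_rot: [0.675, 0.21, -0.21, -0.675]
contact_force: [0.7, 0.0, -2.1]
opening: 0.603
t 9.0 pos [0.3868 0.2521 0.1497] jaw 34.6 down [ 0.001  0.    -1.   ] q7 -0.11 op 0.603 F [ 0.7  0.  -2.1]
-> shift [26.7 -0.3  9.4] spin -0.4
[284.16789987 160.35624266]
```

View pics/w2.png

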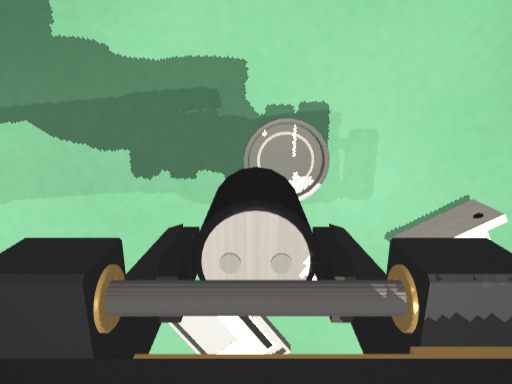

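```bash
python3 -m inch '6 0 2 0; 14 0 5 0; 21 0 8 0; 26 0 9 0; 27 0 9 0; 27 0 9 0;27 0 9 0'; python3 -c "
from h import *
plan(.4035,.275,.037,None)
d=r.snapshot('wrist')
cv2.imwrite('pics/w3.png',cv2.cvtColor(d['frame'],cv2.COLOR_RGB2BGR))
"
```

```text
clock: 9.75
tool_pos: [0.4026, 0.2751, 0.1495]
eef_rot: [0.675, 0.21, -0.211, -0.675]
contact_force: [-0.4, -0.1, -2.1]
opening: 0.601
t 9.75 pos [0.4026 0.2751 0.1495] jaw 34.7 down [-0. -0. -1.] q7 -0.12 op 0.601 F [-0.4 -0.1 -2.1]
-> shift [  0.8 112.5  -0.6] spin 0
```

View pics/w3.png

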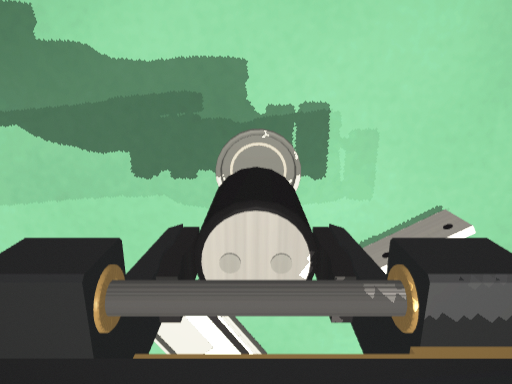

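```bash
python3 -m inch '1 8 0 0; 1 25 0 0; 1 50 0 0; 1 75 0 0; 1 92 0 0; 1 102 0 0; 1 108 0 0; 1 111 0 0; 1 112 0 0; 1 112 0 0'; python3 -m inch '0 0 0 0;0 1 0 0; 0 1 0 0'
```

```text
clock: 10.8
tool_pos: [0.4039, 0.2763, 0.038]
eef_rot: [-0.675, -0.211, 0.21, 0.675]
contact_force: [0.1, 0.3, -1.3]
opening: 0.602
clock: 11.1
tool_pos: [0.4038, 0.2762, 0.0368]
eef_rot: [-0.675, -0.211, 0.211, 0.675]
contact_force: [-0.4, -0.4, -1.0]
opening: 0.605
```

Touching the floor. Next I'll release and rise.

```bash
python3 -m inch '0 0 0 0;0 0 0 0;0 0 0 0;0 0 0 0;0 0 0 0;0 0 0 0' 0.8; python3 -m inch '0 -8 0 0; 0 -25 0 0; 0 -50 0 0; 0 -80 0 0; 0 -105 0 0; 0 -125 0 0; 0 -130 0 0;0 -130 0 0' 1; python3 -c "
from h import *
plan(.420,-.288,.15,-35)
for c in ('wrist','top'):
  d=r.snapshot(c)
  cv2.imwrite(f'pics/{c}4.png',cv2.cvtColor(d['frame'],cv2.COLOR_RGB2BGR))
"
```

```text
clock: 11.7
tool_pos: [0.4037, 0.2761, 0.0367]
eef_rot: [-0.675, -0.211, 0.211, 0.675]
contact_force: [0.8, -0.2, -0.1]
opening: 0.898
clock: 12.5
tool_pos: [0.4039, 0.2763, 0.1673]
eef_rot: [-0.675, -0.211, 0.21, 0.675]
contact_force: [0.0, -0.1, -0.1]
opening: 1.001
t 12.5 pos [0.4039 0.2763 0.1673] jaw 34.7 down [ 0.001  0.001 -1.   ] q7 -0.12 op 1.001 F [ 0.  -0.1 -0.1]
-> shift [-307.8   16.7 -473.2] spin 69.7
```

View pics/wrist4.png

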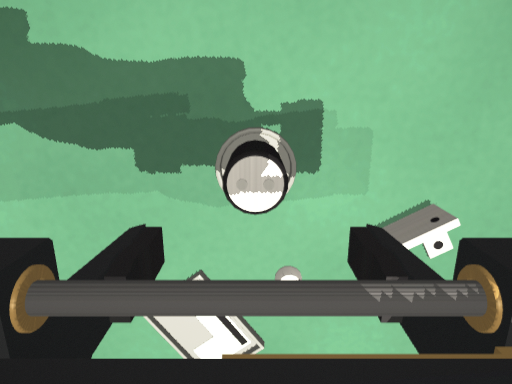

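View pics/top4.png

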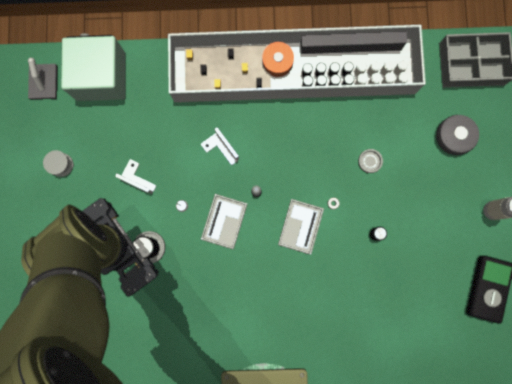

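```bash
python3 -m inch '-10 0 -15 2; -30 0 -46 7; -55 0 -85 13; -80 0 -124 20; -105 0 -163 26; -130 0 -202 32; -155 0 -240 38; -180 0 -278 44; -205 0 -316 50; -230 0 -354 56'; python3 -c "
from h import *
plan(.420,-.288,.15,-35)"
```

```text
clock: 13.6
tool_pos: [0.4138, -0.1486, 0.1659]
eef_rot: [0.695, -0.134, 0.132, -0.694]
contact_force: [0.7, 0.6, -0.5]
opening: 0.996
t 13.6 pos [ 0.4138 -0.1486  0.1659] jaw -21.7 down [-0.003  0.    -1.   ] q7 0.01 op 0.996 F [ 0.7  0.6 -0.5]
-> shift [  57.4   15.8 -127.2] spin 13.3
```

```bash
python3 -m inch '13 3 -30 3; 28 6 -62 7; 42 10 -94 10; 52 13 -116 12; 56 15 -124 13; 57 15 -126 13;57 15 -126 13;57 15 -126 13'; python3 -c "
from h import *
d=r.snapshot('wrist')
plan(.420,-.288,.026,-35)
cv2.imwrite(f'pics/w5.png',cv2.cvtColor(d['frame'],cv2.COLOR_RGB2BGR))
print(proj(d,[.42,-.288,.05]))
"
```

```text
clock: 14.4
tool_pos: [0.4231, -0.2823, 0.1515]
eef_rot: [-0.675, 0.208, -0.208, 0.676]
contact_force: [-0.8, 1.1, -0.1]
opening: 0.999
t 14.45 pos [ 0.4232 -0.2823  0.1516] jaw -34.2 down [-0.     0.001 -1.   ] q7 0.07 op 1.0 F [ 0.1  0.2 -0.2]
-> shift [  0.6 125.6  -6.6] spin 0.8
[256.55271147 189.49611   ]
```

View pics/w5.png

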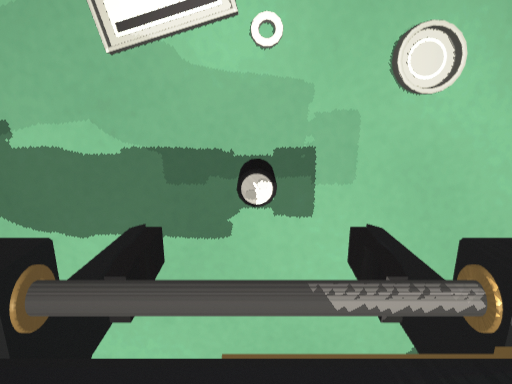

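Prediction and picture agree: the small cap's top is at (257,189). Next I'll descend and grip.

```bash
python3 -m inch '1 10 -6 0; 1 30 -7 0; 1 58 -7 0; 1 85 -7 0; 1 105 -7 0; 1 117 -7 0; 1 123 -7 0; 1 125 -7 0; 1 125 -7 0; 1 125 -7 0'; python3 -c "
from h import *
plan(.420,-.288,.026,-35)"; python3 -m inch '0 0 0 0;0 0 0 0;0 0 0 0;0 0 0 0;0 0 0 0;0 0 0 0;0 0 0 0;0 0 0 0;0 0 0 0' -1 20
```

```text
clock: 15.45
tool_pos: [0.4206, -0.2907, 0.0273]
eef_rot: [0.676, -0.208, 0.209, -0.675]
contact_force: [-1.2, 0.4, -0.1]
opening: 1.003
t 15.45 pos [ 0.4206 -0.2907  0.0273] jaw -34.3 down [ 0.001 -0.001 -1.   ] q7 0.11 op 1.003 F [-1.2  0.4 -0.1]
-> shift [-2.   1.3  1.9] spin 0.7
clock: 16.35
tool_pos: [0.4199, -0.2902, 0.0265]
eef_rot: [-0.676, 0.209, -0.209, 0.676]
contact_force: [0.7, -0.0, -0.1]
opening: 0.368
```

```bash
python3 -m inch '0 -8 0 0; 0 -25 0 0; 0 -50 0 0; 0 -75 0 0; 0 -95 0 0; 0 -108 0 0; 0 -115 0 0; 0 -116 0 0'; python3 -c "
from h import *
plan(.6036,-.2846,.14,-25)"
```

```text
clock: 17.15
tool_pos: [0.4204, -0.2906, 0.1435]
eef_rot: [0.676, -0.208, 0.209, -0.676]
contact_force: [-0.2, 0.4, -0.9]
opening: 0.357
t 17.15 pos [ 0.4204 -0.2906  0.1435] jaw -34.3 down [ 0.001 -0.001 -1.   ] q7 0.09 op 0.357 F [-0.2  0.4 -0.9]
-> shift [147.9   3.7 108.2] spin -9.3
```

```bash
python3 -m inch '10 0 7 -1; 30 0 22 -2; 55 0 40 -4; 82 0 60 -6; 108 0 80 -8; 128 0 94 -9; 141 0 103 -9; 147 0 108 -9; 148 0 108 -9; 148 0 108 -9'; python3 -c "
from h import *
d=r.snapshot('wrist')
plan(.6036,-.2846,.031,-25)
cv2.imwrite(f'pics/w6.png',cv2.cvtColor(d['frame'],cv2.COLOR_RGB2BGR))
print(proj(d,[.6036,-.2846,.003]))
"
```

```text
clock: 18.15
tool_pos: [0.6022, -0.2847, 0.1419]
eef_rot: [0.69, -0.156, 0.154, -0.69]
contact_force: [-0.5, 0.5, -0.2]
opening: 0.36
t 18.2 pos [ 0.602  -0.2849  0.1422] jaw -25.4 down [-0.002  0.    -1.   ] q7 0.05 op 0.363 F [ 0.3 -1.1 -0.6]
-> shift [  1.5 111.2   1.1] spin -0.4
[257.12539832 171.06399168]
```

View pics/w6.png

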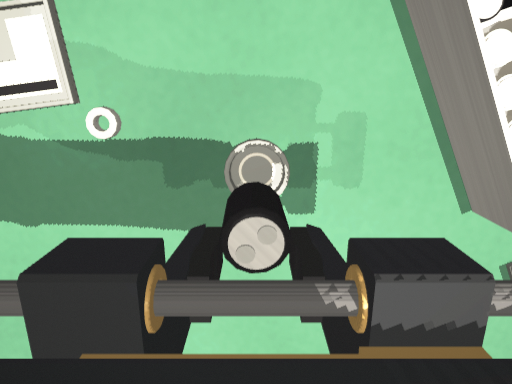

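```bash
python3 -m inch '1 8 0 0; 1 25 0 0; 1 50 0 0; 1 75 0 0; 1 92 0 0; 1 102 0 0; 1 107 0 0; 1 110 0 0; 1 110 0 0; 1 110 0 0'; python3 -m inch '0 1 0 0;0 1 0 0; 0 2 0 0;0 2 0 0'
```

```text
clock: 19.2
tool_pos: [0.6047, -0.2853, 0.0334]
eef_rot: [0.69, -0.154, 0.156, -0.69]
contact_force: [0.2, 0.0, -1.4]
opening: 0.36
clock: 19.6
tool_pos: [0.6041, -0.285, 0.0305]
eef_rot: [-0.69, 0.155, -0.155, 0.69]
contact_force: [-0.2, 0.1, -1.5]
opening: 0.362
```

```bash
python3 -m inch '0 0 0 0;0 0 0 0;0 0 0 0;0 0 0 0;0 0 0 0;0 0 0 0' 0.2; python3 -m inch '0 -8 0 0; 0 -25 0 0; 0 -50 0 0; 0 -80 0 0; 0 -105 0 0; 0 -125 0 0; 0 -130 0 0;0 -130 0 0' 0.2; python3 -c "
from h import *
plan(.6548,.0755,.16,35.2+90)
for c in ('wrist','top','side'):
  d=r.snapshot(c)
  cv2.imwrite(f'pics/{c}7.png',cv2.cvtColor(d['frame'],cv2.COLOR_RGB2BGR))
"
```

```text
clock: 20.2
tool_pos: [0.6041, -0.2851, 0.0306]
eef_rot: [-0.69, 0.155, -0.155, 0.69]
contact_force: [0.2, 1.6, 0.4]
opening: 0.597
clock: 21.0
tool_pos: [0.6047, -0.2854, 0.1622]
eef_rot: [0.69, -0.154, 0.156, -0.69]
contact_force: [0.4, 0.1, -1.1]
opening: 0.597
t 21.0 pos [ 0.6047 -0.2854  0.1622] jaw -25.3 down [ 0.002 -0.001 -1.   ] q7 0.05 op 0.597 F [ 0.4  0.1 -1.1]
-> shift [-109.1    2.   347.6] spin 29.5
```

View pics/wrist7.png

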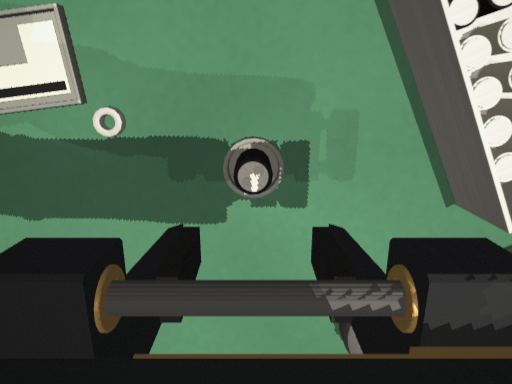

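View pics/side7.png

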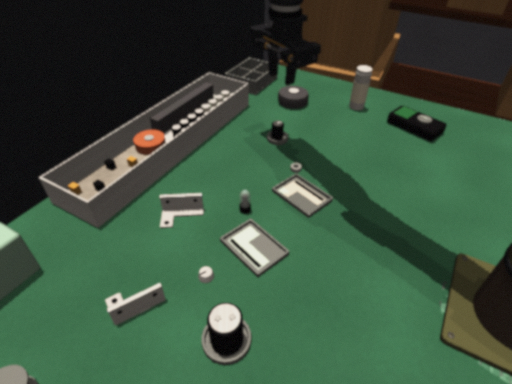

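Both capacitors stand in their cups: the small one shows at (252,172) in the wrist view, the large one at (226,325) in the side view. Next is the left bracket.

```bash
python3 -m inch '-8 0 15 2; -20 0 50 5; -33 0 95 9; -47 0 140 13; -61 0 185 17; -75 0 230 21; -88 0 275 25; -100 0 315 28; -107 1 340 30; -109 2 348 30'; python3 -m inch '0 0 0 0; 0 0 0 0; 0 0 0 0;0 0 0 0'; python3 -c "
from h import *
d=r.snapshot('wrist')
plan(.6548,.0755,.022,-54.8)
cv2.imwrite(f'pics/w8.png',cv2.cvtColor(d['frame'],cv2.COLOR_RGB2BGR))
print(proj(d,[.6548,.0755,.045]))
q,c,m,i=fit(d,bracket(1),(.6548,.0755,np.radians(35.2)),0,S=2,half=120)
print(q,np.degrees(q[2]),c); cv2.imwrite('pics/f8.png',np.dstack([m,i,i*0]))
print(r.tip_of('wrist','bracket_left_flange'))
"
```

```text
clock: 22.15
tool_pos: [0.6537, 0.0814, 0.1569]
eef_rot: [-0.627, 0.327, -0.325, 0.628]
contact_force: [-0.4, -0.9, 0.4]
opening: 0.6
clock: 22.55
tool_pos: [0.6544, 0.0737, 0.1588]
eef_rot: [0.626, -0.329, 0.329, -0.626]
contact_force: [0.2, 0.6, 0.1]
opening: 0.599
t 22.6 pos [0.6544 0.0743 0.1588] jaw -55.5 down [ 0.    -0.001 -1.   ] q7 -0.85 op 0.601 F [-0.3 -0.2  0.3]
-> shift [ -0.9 136.8   1. ] spin -0.7
[253.91582754 176.74126966]
(np.float64(0.6544905406721792), np.float64(0.07552747432434373), np.float64(0.600499209776133)) 34.40607032111349 0.013535773114660143
[{'centre': [173.9, 252.2], 'p': 0.82}]
```

View pics/w8.png

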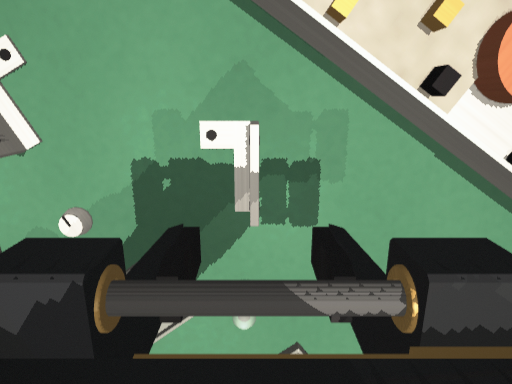

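View pics/f8.png

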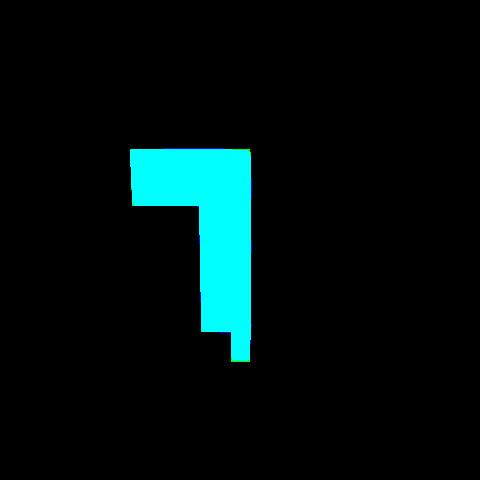

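The wrist fit puts the left bracket at (.6545,.0755) with yaw 34.4°, so it is already aligned with the jaws. Next I'll descend.

```bash
python3 -m inch '-1 10 1 0; -1 30 1 0; -1 60 1 0; -1 90 1 0; -1 112 1 0; -1 125 1 0; -1 132 1 0; -1 136 1 0; -1 137 1 0;-1 137 1 0'; python3 -c "
from h import *
plan(.6545,.0755,.022,-55.6)";  python3 -m inch '0 0 0 0;0 0 0 0;0 0 0 0;0 0 0 0;0 0 0 0;0 0 0 0;0 0 0 0;0 0 0 0;0 0 0 0' -1 40; python3 -c "
from h import *
plan(.6545,.0755,.022,-55.6)"
```

```text
clock: 23.65
tool_pos: [0.6554, 0.0776, 0.0224]
eef_rot: [-0.626, 0.328, -0.329, 0.627]
contact_force: [0.1, -0.5, 0.2]
opening: 0.6
t 23.65 pos [0.6554 0.0776 0.0224] jaw -55.3 down [ 0.002  0.    -1.   ] q7 -0.8 op 0.6 F [ 0.1 -0.5  0.2]
-> shift [ 1.2  0.4 -1.9] spin 0.3
clock: 24.55
tool_pos: [0.6547, 0.0775, 0.0216]
eef_rot: [-0.626, 0.328, -0.328, 0.626]
contact_force: [-0.5, -0.2, 0.5]
opening: 0.078
t 24.55 pos [0.6547 0.0775 0.0216] jaw -55.3 down [ 0.  0. -1.] q7 -0.8 op 0.078 F [-0.5 -0.2  0.5]
-> shift [ 1.5 -0.4 -1.3] spin 0.3
```

```bash
python3 -m inch '0 -8 0 0; 0 -25 0 0; 0 -50 0 0; 0 -75 0 0; 0 -97 0 0; 0 -112 0 0; 0 -120 0 0; 0 -123 0 0; 0 -123 0 0'; python3 -c "
from h import *
plan(.4374,-.1262,.145,-108.1,False)"
```

```text
clock: 25.45
tool_pos: [0.6544, 0.0776, 0.1444]
eef_rot: [0.626, -0.328, 0.328, -0.626]
contact_force: [-0.5, 0.3, -0.6]
opening: 0.078
t 25.45 pos [0.6544 0.0776 0.1444] jaw -55.3 down [-0.001  0.    -1.   ] q7 -0.85 op 0.078 F [-0.5  0.3 -0.6]
-> shift [  44.1   -0.5 -294.4] spin 52.8
```

```bash
python3 -m inch '2 0 -13 3; 6 0 -40 9; 11 0 -75 16; 16 0 -112 23; 22 0 -150 30; 28 0 -188 37; 34 0 -225 43; 39 0 -260 48; 43 0 -284 52; 44 0 -294 53'; python3 -m inch '0 0 0 0; 0 0 0 0; 0 0 0 0;0 0 0 0'; python3 -c "
from h import *
d=r.snapshot('wrist')
plan(.4374,-.1262,.025,-108.1,False)
cv2.imwrite(f'pics/w9.png',cv2.cvtColor(d['frame'],cv2.COLOR_RGB2BGR))
print(proj(d,[.4362,-.1258,.003]), proj(d,[.4362+.045*np.cos(-.316),-.1258+.045*np.sin(-.316),.003]))
"
```

```text
clock: 26.45
tool_pos: [0.4354, -0.1276, 0.1442]
eef_rot: [-0.413, 0.575, -0.574, 0.412]
contact_force: [0.5, 0.1, -1.0]
opening: 0.083
clock: 26.85
tool_pos: [0.4389, -0.125, 0.1444]
eef_rot: [-0.415, 0.573, -0.573, 0.415]
contact_force: [-0.7, -0.2, -1.2]
opening: 0.074
t 26.9 pos [ 0.4387 -0.1251  0.1445] jaw -108.2 down [ 0.  0. -1.] q7 -1.02 op 0.08 F [-0.6 -0.1 -1.2]
-> shift [  1.5 119.5  -0.9] spin -0.1
[257.1549652  174.09396987] [257.09484626 125.42249065]
```

View pics/w9.png

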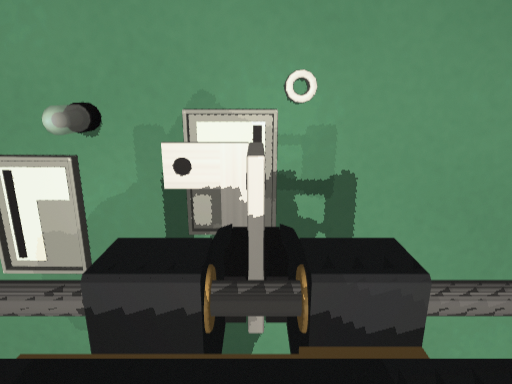

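```bash
python3 -m inch '1 8 -1 0; 1 25 -1 0; 1 50 -1 0; 1 75 -1 0; 1 93 -1 0; 1 103 -1 0; 1 108 -1 0; 1 110 -1 0; 1 110 -1 0;1 110 -1 0'; python3 -c "
from h import *
plan(.4374,-.1262,.025,-108.1,False)
d=r.snapshot('wrist')
cv2.imwrite(f'pics/w10.png',cv2.cvtColor(d['frame'],cv2.COLOR_RGB2BGR))"
```

```text
clock: 27.9
tool_pos: [0.437, -0.1266, 0.035]
eef_rot: [0.414, -0.573, 0.573, -0.414]
contact_force: [-0.0, -0.9, -0.5]
opening: 0.078
t 27.9 pos [ 0.437  -0.1266  0.035 ] jaw -108.3 down [ 0.001 -0.    -1.   ] q7 -0.88 op 0.078 F [-0.  -0.9 -0.5]
-> shift [-0.5 10.   0.3] spin -0.2
```

View pics/w10.png

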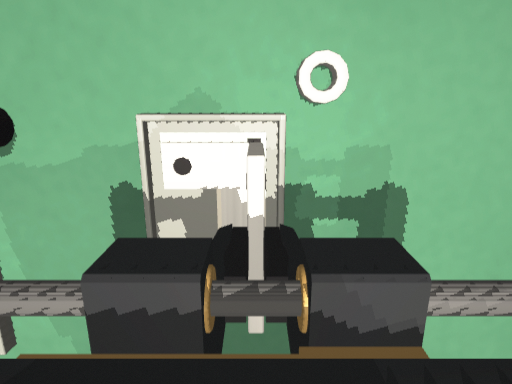

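```bash
python3 -m inch '0 3 0 0; 0 6 0 0; 0 8 0 0; 0 9 0 0; 0 10 0 0;0 10 0 0;0 10 0 0'; python3 -c "
from h import *
plan(.4374,-.1262,.025,-108.1,False)"
```

```text
clock: 28.65
tool_pos: [0.4367, -0.1266, 0.0246]
eef_rot: [-0.414, 0.573, -0.573, 0.414]
contact_force: [-0.7, 0.5, -0.2]
opening: 0.079
t 28.65 pos [ 0.4367 -0.1266  0.0246] jaw -108.3 down [ 0.  0. -1.] q7 -0.87 op 0.079 F [-0.7  0.5 -0.2]
-> shift [-0.6 -0.4  0.6] spin -0.2
```

```bash
python3 -m inch '0 0 0 0;0 0 0 0;0 0 0 0;0 0 0 0;0 0 0 0;0 0 0 0' -0.4; python3 -m inch '0 -8 0 0; 0 -25 0 0; 0 -50 0 0; 0 -80 0 0; 0 -105 0 0; 0 -125 0 0; 0 -135 0 0;0 -135 0 0;0 -135 0 0'; python3 -c "
from h import *
d=r.snapshot('wrist')
cv2.imwrite(f'pics/w11.png',cv2.cvtColor(d['frame'],cv2.COLOR_RGB2BGR))
print(proj(d,[.4362,-.1258,.048]))
plan(.5612,.3069,.16,64.1-90)
plan(.5612,.3069,.16,64.1-90+180,False)"
```

```text
clock: 29.25
tool_pos: [0.4367, -0.1266, 0.0246]
eef_rot: [0.414, -0.573, 0.573, -0.414]
contact_force: [-0.3, 0.4, -0.1]
opening: 0.298
clock: 30.15
tool_pos: [0.4364, -0.1262, 0.1592]
eef_rot: [-0.414, 0.573, -0.573, 0.414]
contact_force: [0.2, 0.2, -0.0]
opening: 0.298
[254.98233488 179.64246169]
t 30.2 pos [ 0.4362 -0.1262  0.1589] jaw -108.3 down [-0.001  0.001 -1.   ] q7 -1.02 op 0.304 F [-0.8  0.6 -0.7]
-> shift [-450.4   -0.9  -17.4] spin -82.4
t 30.2 pos [ 0.4362 -0.1262  0.1589] jaw -108.3 down [-0.001  0.001 -1.   ] q7 -1.02 op 0.304 F [-0.8  0.6 -0.7]
-> shift [-450.4   -0.9  -17.4] spin 97.6
```

View pics/w11.png

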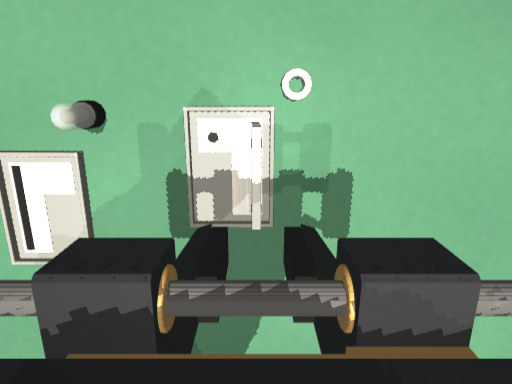

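The left bracket lies on its outline in the tray, with its top at (256,175). Next, the right bracket.

```bash
python3 -m inch '-15 0 -1 -3; -45 0 -2 -9; -90 0 -4 -17; -135 0 -6 -25; -180 0 -7 -33; -225 0 -9 -41; -270 0 -10 -49; -315 0 -12 -57; -360 0 -14 -65; -405 0 -16 -73' 0.2; python3 -c "
from h import *
plan(.5612,.3069,.16,64.1-90)"
```

```text
clock: 31.2
tool_pos: [0.5477, 0.2661, 0.1585]
eef_rot: [0.675, -0.212, 0.211, -0.674]
contact_force: [1.2, 0.5, -0.2]
opening: 0.6
t 31.2 pos [0.5477 0.2661 0.1585] jaw -34.8 down [-0.002 -0.    -1.   ] q7 -0.84 op 0.6 F [ 1.2  0.5 -0.2]
-> shift [-12.2  -1.5  41.2] spin -8.9
```

```bash
python3 -m inch '-3 0 15 -3; -7 0 28 -6; -11 0 37 -9; -12 0 41 -9; -12 0 41 -9;-12 0 41 -9;-12 0 41 -9'; python3 -c "
from h import *
d=r.snapshot('wrist')
plan(.5612,.3069,.16,64.1-90)
cv2.imwrite(f'pics/w12.png',cv2.cvtColor(d['frame'],cv2.COLOR_RGB2BGR))
q,c,m,i=fit(d,bracket(-1),(.5612,.3069,np.radians(64.1)),0,S=2,half=120)
print(q,np.degrees(q[2]),c); cv2.imwrite('pics/f12.png',np.dstack([m,i,i*0]))
plan(q[0],q[1],.022,np.degrees(q[2])-90)
"
```

```text
clock: 31.9
tool_pos: [0.5626, 0.3023, 0.1597]
eef_rot: [0.689, -0.162, 0.161, -0.688]
contact_force: [0.5, -0.2, 0.1]
opening: 0.6
t 31.95 pos [0.5627 0.3024 0.1597] jaw -26.4 down [-0. -0. -1.] q7 -0.78 op 0.601 F [ 0.   0.7 -0.3]
-> shift [-3.3 -0.3  3.3] spin -0.5
(np.float64(0.5618206981890118), np.float64(0.3076973983236655), np.float64(1.1007959841568642)) 63.07096399713815 0.020027913468248393
t 31.95 pos [0.5627 0.3024 0.1597] jaw -26.4 down [-0. -0. -1.] q7 -0.78 op 0.601 F [ 0.   0.7 -0.3]
-> shift [ -3.1 137.7   4.4] spin 0.5
```

View pics/w12.png

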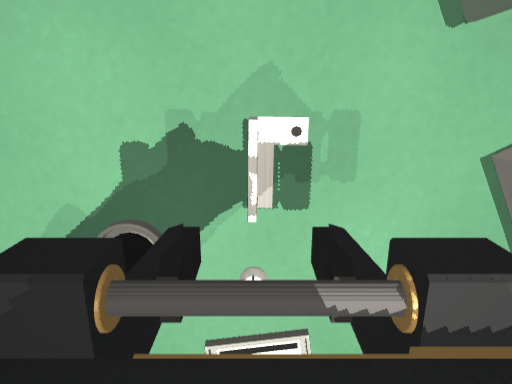

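View pics/f12.png

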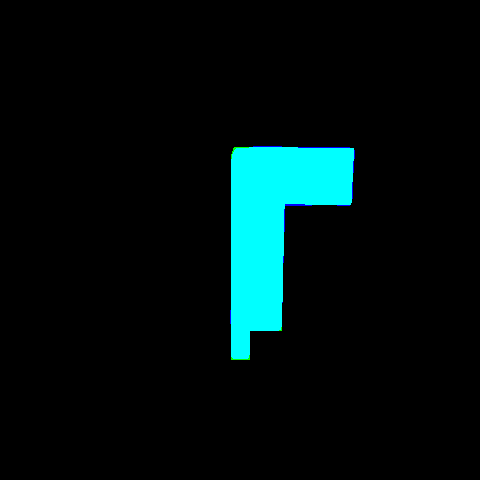

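```bash
python3 -m inch '-3 10 3 0; -3 30 3 0; -3 60 3 0; -3 90 3 0; -3 112 3 0; -3 125 3 0; -3 132 3 0; -3 136 3 0; -3 137 3 0;-3 137 3 0'; python3 -c "
from h import *
plan(.5618,.3077,.022,-26.9)";  python3 -m inch '0 0 0 0;0 0 0 0;0 0 0 0;0 0 0 0;0 0 0 0;0 0 0 0;0 0 0 0;0 0 0 0;0 0 0 0' -1 40; python3 -c "
from h import *
plan(.5618,.3077,.022,-26.9)"
```

```text
clock: 32.95
tool_pos: [0.5619, 0.3076, 0.0234]
eef_rot: [-0.688, 0.161, -0.161, 0.689]
contact_force: [-0.2, -0.4, 0.1]
opening: 0.597
t 32.95 pos [0.5619 0.3076 0.0234] jaw -26.3 down [ 0.001  0.001 -1.   ] q7 -0.75 op 0.597 F [-0.2 -0.4  0.1]
-> shift [-0.1  1.4  0. ] spin 0.6
clock: 33.85
tool_pos: [0.5614, 0.3074, 0.0227]
eef_rot: [-0.688, 0.161, -0.161, 0.689]
contact_force: [-0.4, 0.4, -0.9]
opening: 0.072
t 33.85 pos [0.5614 0.3074 0.0227] jaw -26.3 down [ 0.  0. -1.] q7 -0.75 op 0.072 F [-0.4  0.4 -0.9]
-> shift [0.2 0.7 0.4] spin 0.6
```

```bash
python3 -m inch '0 -8 0 0; 0 -25 0 0; 0 -50 0 0; 0 -75 0 0; 0 -97 0 0; 0 -112 0 0; 0 -120 0 0; 0 -123 0 0; 0 -123 0 0'; python3 -c "
from h import *
plan(.4699,.1101,.145,-108.4,False)"
```

```text
clock: 34.75
tool_pos: [0.5611, 0.3073, 0.1455]
eef_rot: [0.689, -0.161, 0.161, -0.688]
contact_force: [-0.6, 0.1, -1.2]
opening: 0.078
t 34.75 pos [0.5611 0.3073 0.1455] jaw -26.3 down [-0. -0. -1.] q7 -0.78 op 0.078 F [-0.6  0.1 -1.2]
-> shift [   5.7    0.6 -217.2] spin 82.1
```

```bash
python3 -m inch '0 0 -12 4; 1 0 -35 12; 2 0 -60 20; 3 0 -85 28; 3 0 -110 37; 4 0 -135 46; 4 0 -158 55; 5 0 -180 64; 5 0 -198 72; 6 0 -212 79'; python3 -c "
from h import *
plan(.4699,.1101,.145,-108.4,False)"
```

```text
clock: 35.75
tool_pos: [0.4714, 0.1134, 0.1449]
eef_rot: [-0.428, 0.564, -0.564, 0.426]
contact_force: [0.4, 0.5, -0.1]
opening: 0.076
t 35.75 pos [0.4714 0.1134 0.1449] jaw -105.7 down [-0.002 -0.001 -1.   ] q7 -1.43 op 0.076 F [ 0.4  0.5 -0.1]
-> shift [ 3.6 -0.1 -0.5] spin 2.7
```

```bash
python3 -m inch '1 0 0 1; 2 0 0 2; 3 0 -1 3; 3 0 -2 3; 3 0 -2 3;3 0 -2 3'; python3 -c "
from h import *
d=r.snapshot('wrist')
plan(.4699,.1101,.036,-108.4,False)
cv2.imwrite(f'pics/w13.png',cv2.cvtColor(d['frame'],cv2.COLOR_RGB2BGR))
print(proj(d,[.4699+.045*np.cos(-.321),.1101+.045*np.sin(-.321),.003]))
"
```

```text
clock: 36.35
tool_pos: [0.4701, 0.1127, 0.1456]
eef_rot: [-0.414, 0.573, -0.573, 0.414]
contact_force: [0.1, 0.3, -1.3]
opening: 0.077
t 36.4 pos [0.4701 0.1126 0.1456] jaw -108.3 down [ 0.  0. -1.] q7 -1.46 op 0.077 F [-0.8  0.3 -0.7]
-> shift [  2.5 109.6   0.6] spin 0.1
[258.21662149 121.94673757]
```

View pics/w13.png

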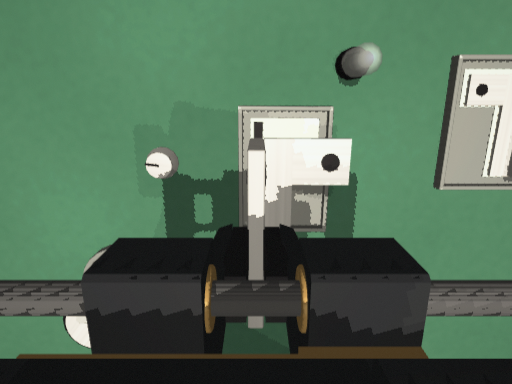

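```bash
python3 -m inch '2 8 0 0; 2 25 0 0; 2 50 0 0; 2 75 0 0; 2 93 0 0; 2 103 0 0; 2 108 0 0; 2 110 0 0; 2 110 0 0;2 110 0 0'; python3 -c "
from h import *
plan(.4699,.1101,.0258,-108.4,False)
d=r.snapshot('wrist')
cv2.imwrite(f'pics/w14.png',cv2.cvtColor(d['frame'],cv2.COLOR_RGB2BGR))"
```

```text
clock: 37.4
tool_pos: [0.4697, 0.1105, 0.036]
eef_rot: [0.414, -0.573, 0.573, -0.414]
contact_force: [0.3, -0.4, -1.0]
opening: 0.077
t 37.4 pos [0.4697 0.1105 0.036 ] jaw -108.3 down [ 0.001  0.    -1.   ] q7 -1.3 op 0.077 F [ 0.3 -0.4 -1. ]
-> shift [ 0.3 10.2  0.3] spin 0.1
```

View pics/w14.png

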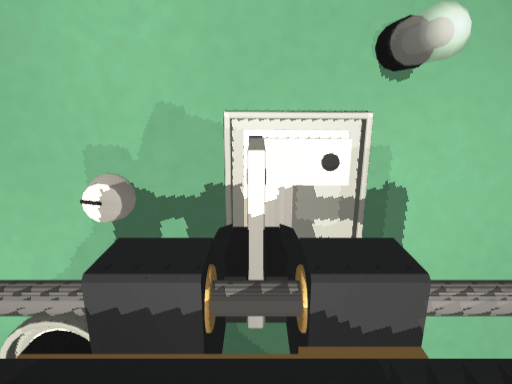

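Aligned. I'll lower it, release, and rise.

```bash
python3 -m inch '0 3 0 0; 0 6 0 0; 0 8 0 0; 0 9 0 0; 0 10 0 0;0 10 0 0;0 10 0 0'; python3 -m inch '0 0 0 0;0 0 0 0;0 0 0 0;0 0 0 0;0 0 0 0;0 0 0 0' -0.4; python3 -m inch '0 -8 0 0; 0 -25 0 0; 0 -50 0 0; 0 -80 0 0; 0 -105 0 0; 0 -125 0 0; 0 -135 0 0;0 -135 0 0;0 -135 0 0'; python3 -c "
from h import *
d=r.snapshot('wrist')
cv2.imwrite(f'pics/w15.png',cv2.cvtColor(d['frame'],cv2.COLOR_RGB2BGR))
plan(.4,.1,.2)"
```

```text
clock: 38.15
tool_pos: [0.4694, 0.1104, 0.0256]
eef_rot: [-0.414, 0.573, -0.573, 0.414]
contact_force: [0.1, 0.4, -1.3]
opening: 0.076
clock: 38.75
tool_pos: [0.4694, 0.1104, 0.0256]
eef_rot: [-0.414, 0.573, -0.573, 0.414]
contact_force: [0.5, -0.7, 0.4]
opening: 0.301
clock: 39.65
tool_pos: [0.469, 0.1106, 0.1602]
eef_rot: [-0.414, 0.573, -0.573, 0.414]
contact_force: [-0.5, -0.8, 0.3]
opening: 0.301
t 39.7 pos [0.4687 0.1105 0.1599] jaw -108.3 down [-0.002 -0.    -1.   ] q7 -1.48 op 0.302 F [-0.3 -0.9  0.4]
-> shift [ 31.6 -40.  -62. ] spin 0
```

View pics/w15.png

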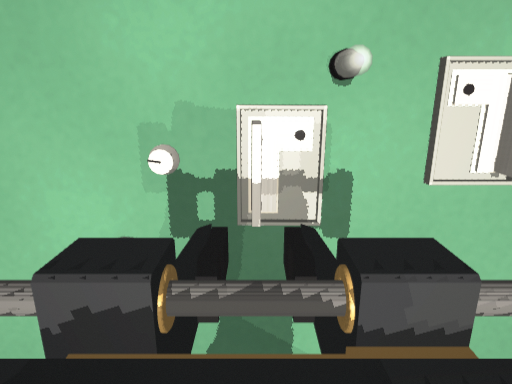

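```bash
python3 -c "
from h import *
plan(.25,.52,.25)"; python3 -m inch '-10 -10 0 0; -40 -30 -20 0; -80 -50 -50 0; -120 -70 -85 0; -160 -85 -120 0; -200 -90 -160 0; -240 -90 -200 0; -280 -90 -240 0; -310 -90 -280 0; -320 -90 -310 0'; python3 -c "
from h import *
plan(.25,.52,.25)
for c in ('top','side'):
  d=r.snapshot(c)
  cv2.imwrite(f'pics/{c}16.png',cv2.cvtColor(d['frame'],cv2.COLOR_RGB2BGR))
  if c=='top': crop(d,'ct16.png',(265,190),70,5)
"
```

```text
t 39.7 pos [0.4687 0.1105 0.1599] jaw -108.3 down [-0.002 -0.    -1.   ] q7 -1.48 op 0.302 F [-0.3 -0.9  0.4]
-> shift [-320.   -89.8 -336.4] spin 0
clock: 40.7
tool_pos: [0.285, 0.5018, 0.2493]
eef_rot: [0.414, -0.573, 0.574, -0.414]
contact_force: [0.1, 0.0, -0.1]
opening: 0.296
t 40.7 pos [0.285  0.5018 0.2493] jaw -108.3 down [ 0.    -0.001 -1.   ] q7 -2.4 op 0.296 F [ 0.1  0.  -0.1]
-> shift [ -6.3  -0.7 -38.9] spin 0
```

View pics/top16.png

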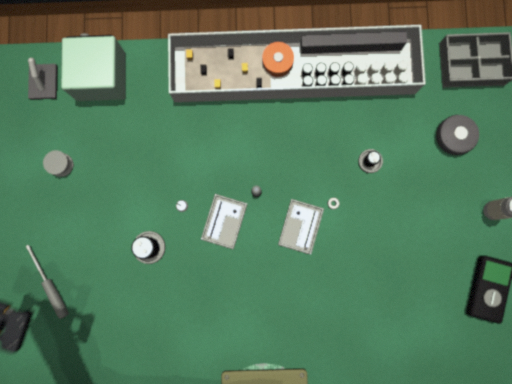

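View pics/side16.png

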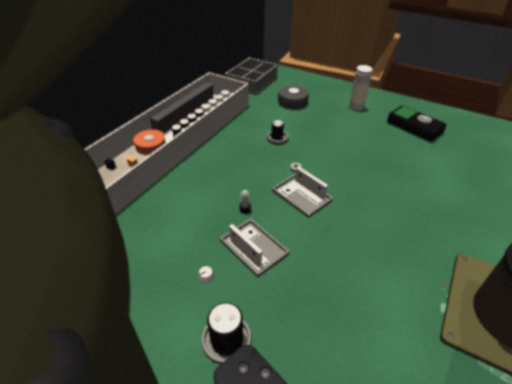

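View pics/ct16.png

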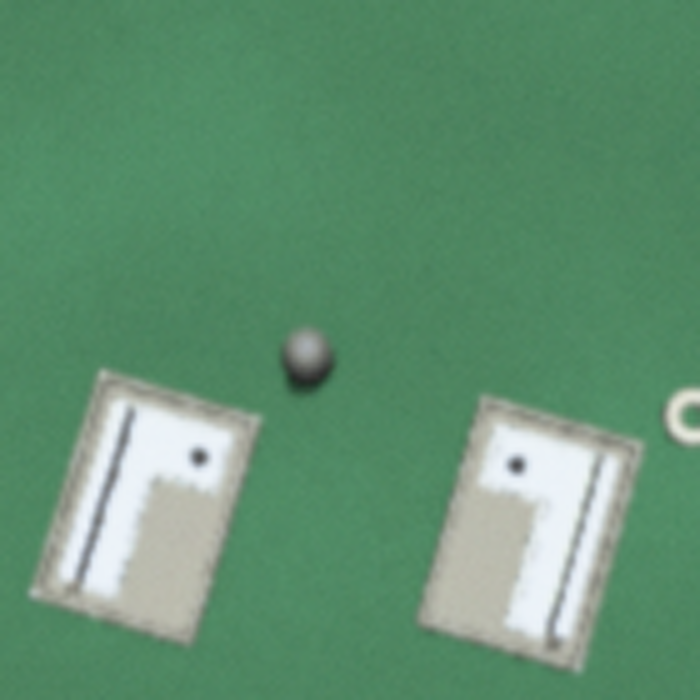

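All parts are in their holders, and the valve still stands at (256,190) in the top view, where it was. I'll let the arm settle and hand in.

```bash
python3 -m inch '0 0 0 0;0 0 0 0;0 0 0 0;0 0 0 0'; python3 -c "
from plant import r
print(r.finish_job())"
```

```text
clock: 41.2
tool_pos: [0.2872, 0.4989, 0.2507]
eef_rot: [0.413, -0.574, 0.574, -0.413]
contact_force: [0.5, 0.1, -0.6]
opening: 0.3
the job is handed in; nothing more can be done
None
```

I put all four parts away and handed the job in at about 41 s of the 109 s allowed. The hand-in gives no verdict.

- **Capacitors:** I placed the large one and then the small one. Both stand upright in the cups of their own size. I gripped the large one about 5 mm off centre at first, so I opened the jaws and gripped it again before lifting.
- **Brackets:** I placed the left one and then the right one. Each lies flat on the outline in the tray of its own hand, with the foot at the right end.
- **Last checks:** The final top and side pictures show all four parts in place and the valve still standing where it was. The arm stood clear, touching nothing. The reported wrist forces stayed under about 3 N. I checked the final positions by eye, not with a fresh measurement.
- **Disagreements:** The side camera's positions were about 4–7 mm off the top camera's. The wrist camera agreed with the top one, so I used those two. The wrist-camera network missed the large capacitor in the one picture I asked it about, and the networks' top-view points were several mm off. I therefore measured positions with my own outline fits.

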